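# Pack the air blow gun and its gauge into the foam tray

## Task

Pack the air tool kit: lay the air blow gun from the mat into the mouth of its gun-shaped foam pocket the way round that fits, and let go of it; then press it down, at the barrel and at the grip, until it sits level and fully home in the foam. The pressure gauge has worked itself up out of its pocket beside it: press that fully home as well. Leave the screwdriver and the roll of tape lying beside them where they are.

Things in the scene. Friction and masses are not known exactly. Their poses are not given: they have to be found in the camera images.
- gun_grip (a point): Air blow gun lying flat on a 3 mm mat; this point is the middle of its grip, half-way up, 13 mm above its underside. The barrel points along +x, the grip runs along y, z is up. Grip: dark grey round bar 26 mm thick from y = -63 to +50 mm, free to be pinched across x here; a brass inlet 14 mm thick goes on to y = -78 mm.
- gun_barrel (a point): Middle of the gun's barrel, at x = 25, y = 50 mm from gun_grip, same height and axes. Aluminium round bar 26 mm thick along x, from x = -46 to +43 mm, with rounded ends, then a nozzle 10 mm thick to x = +103 mm. A thumb lever, 10 mm high at half height, stands out to y = +20 mm along its far side (x = -40 to +25 mm).
- gun: The whole gun; origin on its underside, 13 mm below gun_grip, same axes. 26 mm high in all. Mass about 0.3 kg (0.2 to 0.42); centre of mass about x = 12, y = 20 mm.
- gun_home (a point): Point of the foam tray where gun_grip is when the gun is fully home, with the same axes. The gun-shaped pocket is 16 mm deep: floor 13 mm below this point, foam top 3 mm above it. About 1.5 mm to spare on each side, so only one way round fits. Finger cut-outs, as deep as the pocket, reach 48 mm to either side along x and are 40 mm wide along y (centred here).
- tongue_front: One of three light grey foam tongues across the gun's pocket, 7 mm below the foam's top; origin in the middle of its top. This one lies under the barrel's front, at x = 46, y = 50 mm from gun_home. The gun laid in the pocket rests on them, 9 mm above home. Each gives way straight down, 9 mm at most, when pressed with more than about 5 N, not under the gun's weight, and stays down.
- tongue_back: The like tongue under the barrel's rear, where the grip joins, at x = 0, y = 50 mm from gun_home.
- tongue_butt: The like tongue under the end of the grip, at x = 0, y = -44 mm from gun_home. Press the gun's top above the tongues to send it home.
- gauge_mid (a point): Round pressure gauge, face up in its own pocket of the tray; this point is the middle of its body, half-way up. Steel body 50 mm across, 24 mm high, white dial on top; square brass stem 14 mm wide towards -y to y = -49 mm. It starts 9 mm above home, on a foam tongue under its middle that gives way straight down at about 8 N and stays down.
- gauge: The whole gauge; origin on its underside, 12 mm below gauge_mid, same axes. Mass about 0.2 kg.
- gauge_home (a point): Point of the tray where gauge_mid is when the gauge is fully home; same axes. It lies at x = 93, y = -25 mm from gun_home, 4 mm below the foam's top.
- tray: Foam tray, fixed to the bench: 225 x 205 mm (x, y), grey plastic rim 27 mm high and 10 mm thick around dark foam whose top is 24 mm above the bench. Origin in the middle of its underside.
- screwdriver: Screwdriver, about 170 mm long, lying between the tray and the mat. Origin at its underside. Not part of the job: leave it alone.
- tape: Roll of masking tape, 68 mm across, 24 mm high, lying flat between the tray and the mat, farther out. Origin at its underside. Not part of the job: leave it alone.
Things that resemble listed ones, but are neither listed nor needed, are in the scene too. What is shaped like the gauge but blue or red is not meant.

How it is judged:
By the outcome, as a careful person would: the job done as asked, in the order asked, and still so for the second after the job is handed in, with the robot touching nothing.
It also fails if it takes over 58 s, if anything falls off the work surface, if the arm or the gripper's body presses on something with over 40 N, if the wrist force passes 120 N, or if a joint passes its speed limit or range.

## Robot

A 6-joint arm with a two-finger parallel gripper is mounted at the origin on the work surface. World frame = base frame: x ahead of the robot, y to its left, z up, the work surface at z = 0. Lengths are in mm, angles in degrees, forces in N, time in s.
With the tool pointing down it reaches from about 300 to 850 mm from the base axis. Payload 4.2 kg.
Tool frame: the origin (TCP) lies on the centre line of the jaws, within the pads' length; the fingertips stand 14 mm ahead of it and the grasp point (between the pads) lies 5 mm behind it; x points along the fingers, y is the direction in which the jaws open and shut, and the axes are right-handed (so a half turn about x gives the same grasp; the last joint's range is limited). The gripper opens to 91 mm and grips with 3 to 60 N. Pads are 32 mm wide; open, the fingers measure 118 mm over their backs; the gripper's body (76 mm by 178 mm) begins 60 mm behind the grasp point.
Start: joints at [-77.636, 18.312, 89.639, -0, 72.044, -1.146], TCP at [134.334, -559.103, 227.976] pointing down, gripper open.
Joint ranges: [-177.97, 177.97], [-48.28, 115.42], [12.27, 149.76], [-77.06, 257.06], [2.81, 150.46], [-146.56, 146.56]. Speed limits (degrees/s): [147.25, 147.25, 180, 180, 180, 180].

## Interface

Orientations are given as [roll, pitch, yaw] about the fixed x, y, z axes, in that order (R = Rz(yaw) Ry(pitch) Rx(roll)).
In Python, from workcell import readout, optics, env gives the robot as it stands.
- The arm moves only by the shell command python3 -m creep 'ROWS' [OPENING] [FORCE]. ROWS is JSON, a list of rows, each an object with "translation": the shift along the world's x, y, z in cm, a list of three; "delta_rot": the turn, a rotation vector about the world's x, y, z in rad, a list of three. In form: [{"translation": [dx, dy, dz], "delta_rot": [rx, ry, rz]}, ...]. A call has 1 to 5 rows; each row shifts and turns the commanded pose from where the row before left it; what a row does not reach is not made up. A row lasts 1/12 s, in which the tool goes at most 41.7 mm and 7.16 degrees, less where a joint would pass 70% of its speed; a pose out of reach is approached as far as the arm can. A call with a gripper value outside its range is refused whole. OPENING is the gripper's target within -1 to 1 (fully open at 1, half-way at 0, shut at -1), set as the call begins (- or left out, the last holds). The fingers move at their own pace and stop on an object; FORCE is the grip in N (left out, the last holds). Time passes only in rows, so rows that do not move let the fingers close. It gives the time, the measured TCP pose, the force and the opening at its end, in the units of the state.
- readout.state(): the state, without advancing time (a new reading comes with each control period).
- optics.grab_frame(name): name is "scene" or "top" or "wrist"; returns (picture, depth): 420x560x3 uint8, red, green, blue; 420x560 float32, mm along the optical axis (not along the pixel's ray), 0 where there is no reading.
- optics.camera_params(name): a dict with "mtx" (3x3 intrinsics, pixels), "k1" (the pictures are not rectified: a ray, as slopes to the right and down, at radius r is drawn at 1 + k1 r^2 times it, then the intrinsics apply), "R" (3x3) and "t" (3): a world point X has camera coordinates R X + t. Camera axes: x right, y down, z forward; pixel columns grow to the right and rows downward; lengths in mm; the calibration is good to about 2 mm. A picture is of the moment at which its call begins: read the wrist's pose just before it. camera_params takes no time and is no camera call; for the wrist camera it gives the pose at the moment of the call.
- env.job_done(): hands the job in, once; it reports no verdict.
The state is a dict: "time_s": time; "qpos": joint angles; "qvel": joint speeds; "effort": joint torques, N m; "ee_pos": TCP position; "ee_rot": TCP orientation; "force": force on the tool from outside, world axes, zero at the start; "torque": the same for the moment, N m; "gripper_width": finger opening in mm.
Only numpy, scipy, OpenCV 4.12 (cv2) and the standard library are available. Lean on these libraries where they do the work, as an engineer would, in place of code of your own. Each camera call takes 0.05 s, during which the arm holds its last target.

## Working session

There is one attempt and no reset: what is moved stays moved. The work goes in short steps, Python scripts to look and compute and a shell command to move; the robot and the scene stay as the last step left them, time stands still between calls to the robot, and variables do not carry over. Pictures are saved under pics/ and viewed, and the job is handed in when it is done.

```bash
mkdir -p pics; ls; python3 - <<'E'
from workcell import readout, optics
import cv2,numpy as np
print(readout.state())
for n in ("scene","top","wrist"):
    c=optics.camera_params(n); im,d=optics.grab_frame(n)
    np.savez(f"{n}0.npz",im=im,d=d,**c)
    cv2.imwrite(f"pics/{n}0.png",im[:,:,::-1]); print(n,c)
E
```

```text
pics
{'time_s': 0.0, 'qpos': array([-7.76353548e+01,  1.83508997e+01,  8.97073757e+01, -1.78375680e-03,
        7.20451423e+01, -1.14631597e+00]), 'qvel': array([ 0.01258055,  0.02934277,  0.00870922,  0.05683326, -0.02407369,
       -0.04121842]), 'effort': array([ 3.34919548e-05, -4.12495708e+01, -2.32165110e+01,  7.21874577e-02,
        3.73248593e-02, -1.09822915e-03]), 'ee_pos': array([ 134.21892418, -558.6032927 ,  227.12113981]), 'ee_rot': array([-90.20683733,  89.89656831, 103.30467525]), 'force': array([-0.43926646, -0.14731394, -1.0349315 ]), 'torque': array([-0.07111197, -0.03225939, -0.01821001]), 'gripper_width': 91.07881157411406}
scene {'mtx': array([[413.27552976,   0.        , 287.89403887],
       [  0.        , 413.27552976, 206.93163672],
       [  0.        ,   0.        ,   1.        ]]), 'k1': -0.030015632716063532, 'R': array([[ 0.22125163,  0.97513762, -0.01242299],
       [ 0.81500528, -0.19188435, -0.54676027],
       [-0.53555029,  0.1108468 , -0.83719703]]), 't': array([ -77.77799351, -414.09744355, 1239.51551819])}
top {'mtx': array([[521.7380179 ,   0.        , 281.18242141],
       [  0.        , 521.7380179 , 206.28161736],
       [  0.        ,   0.        ,   1.        ]]), 'k1': -0.08276861579249938, 'R': array([[-0.02510124, -0.99949738, -0.01936258],
       [-0.98637913,  0.02791209, -0.16210218],
       [ 0.16256116,  0.01502987, -0.98658399]]), 't': array([ -44.13407877,  555.34351584, 1330.30804698])}
wrist {'mtx': array([[340.0830994 ,   0.        , 283.21697012],
       [  0.        , 340.0830994 , 211.21971984],
       [  0.        ,   0.        ,   1.        ]]), 'k1': -0.013634047865596376, 'R': array([[ 0.23467131, -0.97207332, -0.0016827 ],
       [-0.93098041, -0.22524826,  0.28729549],
       [-0.27965131, -0.06585345, -0.95784052]]), 't': array([-573.00325664,  -32.37389614,  392.23649962])}
```

View pics/top0.png

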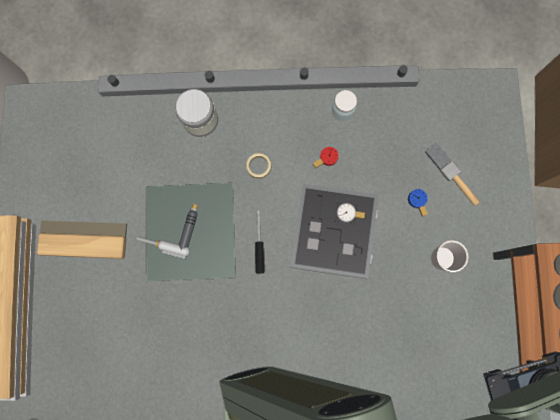

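View pics/scene0.png

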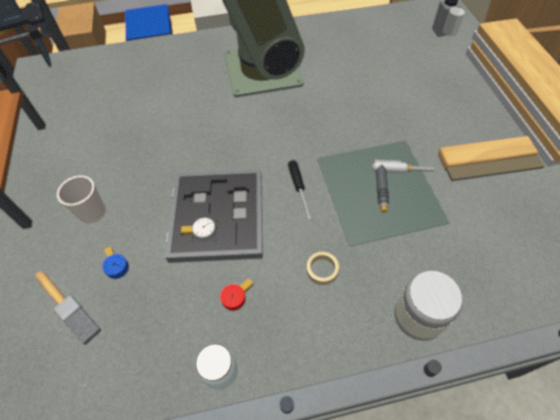

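View pics/wrist0.png

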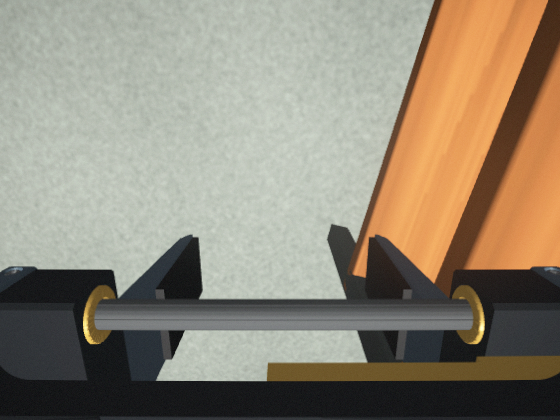

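```bash
python3 - <<'E'
import cv2,numpy as np
im=cv2.imread("pics/top0.png")
cv2.imwrite("pics/t_tray.png",cv2.resize(im[175:290,280:390],None,fx=5,fy=5,interpolation=cv2.INTER_CUBIC))
cv2.imwrite("pics/t_gun.png",cv2.resize(im[175:290,130:290],None,fx=5,fy=5,interpolation=cv2.INTER_CUBIC))
im=cv2.imread("pics/scene0.png")
cv2.imwrite("pics/s_tray.png",cv2.resize(im[160:270,150:280],None,fx=5,fy=5,interpolation=cv2.INTER_CUBIC))
E
```

```text
(no output)
```

View pics/t_tray.png

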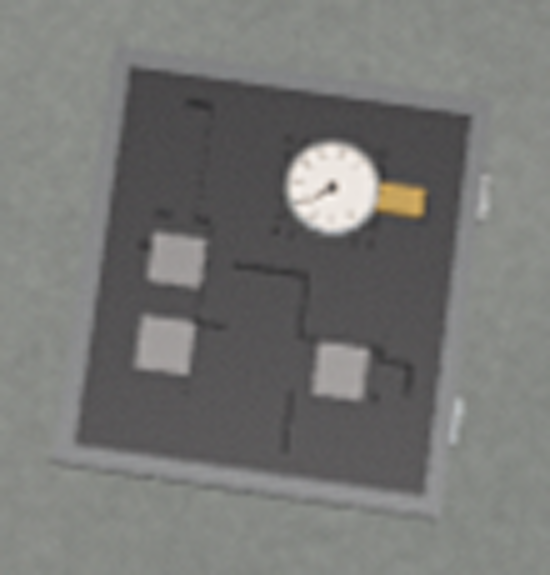

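View pics/t_gun.png

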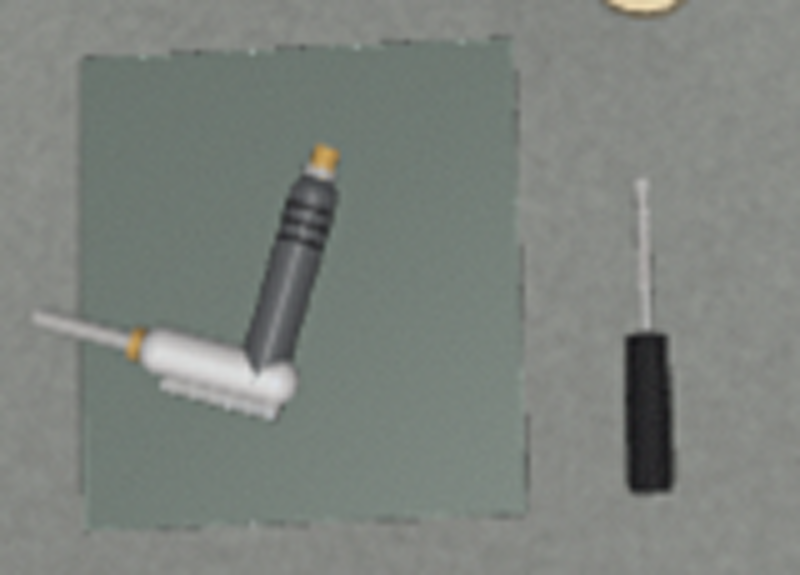

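View pics/s_tray.png

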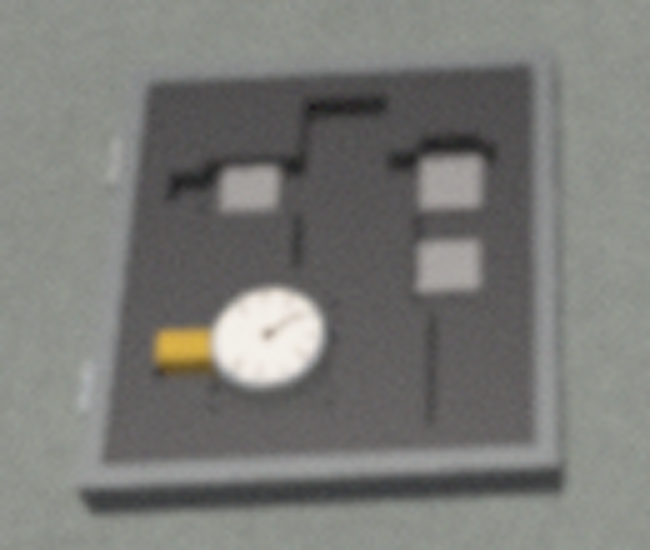

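```bash
cat > h.py <<'E'
import numpy as np,cv2
def load(f): return dict(np.load(f))
def dist(c): return np.array([c['k1'],0,0,0,0],float)
def cast(c,px,z):
    p=cv2.undistortPoints(np.array(px,float).reshape(-1,1,2),c['mtx'],dist(c))[:,0]
    d=np.c_[p,np.ones(len(p))]@c['R']; o=-c['R'].T@c['t']
    return o+d*((z-o[2])/d[:,2:3])
def proj(c,X):
    return cv2.projectPoints(np.array(X,float).reshape(-1,1,3),cv2.Rodrigues(c['R'])[0],c['t'],c['mtx'],dist(c))[0][:,0]
def blobs(m,amin=20):
    n,l,s,ce=cv2.connectedComponentsWithStats(m.astype(np.uint8))
    return [(s[i],ce[i],l==i) for i in range(1,n) if s[i][4]>=amin]
E
python3 - <<'E'
from h import *
for n,box in (("top",(285,180,380,285)),("scene",(165,165,268,260))):
    c=load(n+"0.npz"); im=c['im'].astype(int); x0,y0,x1,y1=box
    sub=im[y0:y1,x0:x1]; mx=sub.max(2);mn=sub.min(2)
    for nm,m,z in (("tongue",(mn>135)&(mx<205)&(mx-mn<25),17),("dial",mn>205,41),("brass",(mx-mn>60),36)):
        for s,ce,l in blobs(m,25):
            p=ce+[x0,y0]; print(n,nm,s[:5],p.round(1),cast(c,p,z)[0].round(1))
# gun
c=load("top0.npz")
hs=cv2.cvtColor(c['im'],cv2.COLOR_RGB2HSV).astype(int)
for n,box in (("top",(130,185,232,275)),("scene",(330,150,440,225))):
    c=load(n+"0.npz"); hs=cv2.cvtColor(c['im'],cv2.COLOR_RGB2HSV).astype(int);x0,y0,x1,y1=box
    s_=hs[y0:y1,x0:x1]; im=c['im'][y0:y1,x0:x1].astype(int)
    for nm,m in (("white",im.min(2)>150),("grip",(im[:,:,1]-im[:,:,0]<6)&(im.max(2)<105)),("brass",(im[:,:,0]-im[:,:,2]>45))):
        for s,ce,l in blobs(m,8):
            p=ce+[x0,y0]; 
            yy,xx=np.nonzero(l); w,v=np.linalg.eigh(np.cov(cast(c,np.c_[xx+x0,yy+y0],16)[:,:2].T)); 
            P=cast(c,np.c_[xx+x0,yy+y0],16)[:,:2]; a=v[:,1]; t=(P-P.mean(0))@a; u=(P-P.mean(0))@v[:,0]
            print(n,nm,s[4],p.round(1),cast(c,p,16)[0].round(1),"ax",np.degrees(np.arctan2(a[1],a[0])).round(1),np.ptp(t).round(0),np.ptp(u).round(0))
E
```

```text
top tongue [  1   0  17  27 157] [293.3 190.9] [599.8 -92.3  17. ]
top tongue [59  1 12  9 31] [349.6 185.6] [ 610.  -245.1   17. ]
top tongue [71  4 18  9 40] [364.2 189.2] [ 598.8 -283.9   17. ]
top tongue [ 0 27 13 14 67] [290.2 213.7] [537.8 -82.1  17. ]
top tongue [90 30  5  9 34] [376.9 213.8] [ 530.8 -314.5   17. ]
top tongue [ 0 41  7 12 38] [286.8 227.6] [500.4 -72.2  17. ]
top tongue [  3  40  92  59 554] [337.2 255.3] [ 422.9 -203.6   17. ]
top tongue [25 42 11 10 90] [315.  226.5] [ 501.4 -147.3   17. ]
top tongue [ 22  58  12  12 105] [312.6 243.6] [ 455.7 -139.5   17. ]
top tongue [58 64 10 11 94] [347.7 248.9] [ 439.  -231.9   17. ]
top dial [ 53  24  17  17 175] [346.5 212.1] [ 534.2 -230.6   41. ]
top brass [70 32 10  6 50] [359.9 214.6] [ 527.3 -266.2   36. ]
scene tongue [   0    0  103   95 2152] [212.4 205. ] [ 466.  -204.4   17. ]
scene tongue [69 27 12  9 97] [239.8 196.1] [ 455.9 -138.7   17. ]
scene tongue [30 29 10  8 76] [199.4 197.4] [ 437.7 -231.5   17. ]
scene tongue [ 69  43  12  10 107] [239.4 212.9] [ 501.6 -146.9   17. ]
scene tongue [27 52 23 21 74] [204.3 227.2] [ 521.  -229.6   17. ]
scene dial [ 28  54  21  17 254] [202.9 227. ] [ 534.8 -229.8   41. ]
scene brass [16 61 11  8 82] [186.1 229.3] [ 529.2 -266.7   36. ]
top white 40 [145.6 240.4] [475.8 308.8  16. ] ax 74.3 52.0 5.0
top white 300 [172.9 249.5] [449.8 234.3  16. ] ax 71.1 85.0 31.0
top grip 282 [188.1 227.8] [507.2 193.4  16. ] ax 163.0 105.0 27.0
top brass 22 [194.4 206.2] [565.6 176.3  16. ] ax 86.8 14.0 11.0
top brass 15 [156.5 243.5] [466.8 278.9  16. ] ax 162.4 14.0 7.0
scene white 263 [390.6 164.4] [446.6 237.4  16. ] ax 70.4 83.0 29.0
scene white 40 [423.  167.4] [473.6 311.4  16. ] ax 75.4 51.0 7.0
scene grip 244 [381.8 186.7] [505.4 193.2  16. ] ax 163.1 104.0 27.0
scene brass 16 [409.7 167.3] [465.8 279.7  16. ] ax 156.9 16.0 7.0
scene brass 38 [383.5 208. ] [563.4 176.4  16. ] ax 153.3 18.0 12.0
```

```bash
cat >> h.py <<'E'
from scipy.spatial.transform import Rotation as Ro
def jaw():
    from workcell import readout
    s=readout.state(); R=Ro.from_euler('xyz',s['ee_rot'],degrees=True).as_matrix()
    y=R[:,1]; print("t",round(s['time_s'],2),"pos",s['ee_pos'].round(1),"jaw",np.degrees(np.arctan2(y[1],y[0])).round(2),"xaxis",R[:,0].round(3),"j1,j6",s['qpos'][[0,5]].round(1),"F",s['force'].round(1),"w",round(s['gripper_width'],1))
    return s,R
E
python3 - <<'E'
from h import *
jaw()
A=np.array([[46,50],[0,50],[0,-44]],float);B=np.array([[501.5,-147.1],[455.8,-139.1],[438.4,-231.7]])
a=A-A.mean(0);b=B-B.mean(0)
th=np.arctan2((a[:,0]*b[:,1]-a[:,1]*b[:,0]).sum(),(a*b).sum());R=np.array([[np.cos(th),-np.sin(th)],[np.sin(th),np.cos(th)]])
t=B.mean(0)-R@A.mean(0);print("tray yaw",np.degrees(th),"home",t,"res",(B-(A@R.T+t)).round(1),"gauge",R@[93,-25]+t)
# gun: along-axis fit using parts
P=np.array([[564.5,176.3],[466.3,279.3],[474.7,310.1]]);
E
```

```text
t 0.15 pos [ 134.2 -558.7  227.3] jaw -76.49 xaxis [-0.     0.001 -1.   ] j1,j6 [-77.6  -1.1] F [ 0.   0.8 -0.1] w 91.2
tray yaw -10.573271228572859 home [ 446.73514512 -188.16950366] res [[ 0.4  0.4]
 [-0.1 -0.1]
 [-0.3 -0.3]] gauge [ 533.56878371 -229.8098592 ]
```

```bash
R='[{"translation":[1.45,3.02,0],"delta_rot":[0,0,0.1044]},{"translation":[1.45,3.02,0],"delta_rot":[0,0,0.1044]},{"translation":[1.45,3.02,0],"delta_rot":[0,0,0.1044]},{"translation":[1.45,3.02,0],"delta_rot":[0,0,0.1044]},{"translation":[1.45,3.02,0],"delta_rot":[0,0,0.1044]}]'
echo skip; python3 -m creep '[{"translation":[1.45,3.02,0],"delta_rot":[0,0,0.1044]},{"translation":[1.45,3.02,0],"delta_rot":[0,0,0.1044]},{"translation":[1.45,3.02,0],"delta_rot":[0,0,0.1044]},{"translation":[1.45,3.02,0],"delta_rot":[0,0,0.1044]},{"translation":[1.45,3.02,0],"delta_rot":[0,0,0.1044]}]' 1
```

```text
skip
time_s: 0.57
ee_pos: [207.1, -406.5, 227.6]
ee_rot: [-128.4, 90.0, 95.3]
force: [0.9, -1.0, 0.9]
gripper_width: 91.3
```

```bash
python3 -m creep '[{"translation":[1.45,3.02,0],"delta_rot":[0,0,0.1044]},{"translation":[1.45,3.02,0],"delta_rot":[0,0,0.1044]},{"translation":[1.45,3.02,0],"delta_rot":[0,0,0.1044]},{"translation":[1.45,3.02,0],"delta_rot":[0,0,0.1044]},{"translation":[1.45,3.02,0],"delta_rot":[0,0,0.1044]}]'
```

```text
time_s: 0.98
ee_pos: [279.5, -255.5, 227.9]
ee_rot: [110.1, 90.0, 3.7]
force: [0.8, 0.3, 0.5]
gripper_width: 91.3
```

```bash
python3 -m creep '[{"translation":[1.45,3.02,0],"delta_rot":[0,0,0.1044]},{"translation":[1.45,3.02,0],"delta_rot":[0,0,0.1044]},{"translation":[1.45,3.02,0],"delta_rot":[0,0,0.1044]},{"translation":[1.45,3.02,0],"delta_rot":[0,0,0.1044]},{"translation":[1.45,3.02,0],"delta_rot":[0,0,0.1044]}]'
```

```text
time_s: 1.4
ee_pos: [352.0, -104.5, 228.0]
ee_rot: [50.0, 90.0, -26.5]
force: [0.6, -0.5, 0.2]
gripper_width: 91.6
```

```bash
python3 -m creep '[{"translation":[1.45,3.02,0],"delta_rot":[0,0,0.1044]},{"translation":[1.45,3.02,0],"delta_rot":[0,0,0.1044]},{"translation":[1.45,3.02,0],"delta_rot":[0,0,0.1044]},{"translation":[1.45,3.02,0],"delta_rot":[0,0,0.1044]},{"translation":[1.45,3.02,0],"delta_rot":[0,0,0.1044]}]'; python3 -c "
from h import *
jaw()"
```

```text
time_s: 1.82
ee_pos: [424.5, 46.6, 227.9]
ee_rot: [-42.7, 90.0, -89.2]
force: [0.8, -0.9, 0.9]
gripper_width: 91.4
t 1.82 pos [424.5  46.6 227.9] jaw 43.47 xaxis [ 0. -0. -1.] j1,j6 [  4.7 -38.7] F [ 0.8 -0.9  0.9] w 91.4
```

```bash
python3 -m creep '[{"translation":[1.45,3.0,-0.5],"delta_rot":[0,0,0.1044]},{"translation":[1.45,3.0,-0.5],"delta_rot":[0,0,0.1044]},{"translation":[1.45,3.0,-0.5],"delta_rot":[0,0,0.1044]},{"translation":[1.45,3.0,-0.5],"delta_rot":[0,0,0.1044]},{"translation":[1.45,3.0,-0.5],"delta_rot":[0,0,0.1044]}]'; python3 - <<'E'
from h import *
from workcell import optics
jaw();c=optics.camera_params("wrist");im,d=optics.grab_frame("wrist")
np.savez("w1.npz",im=im,d=d,**c);cv2.imwrite("pics/w1.png",im[:,:,::-1])
E
```

```text
time_s: 2.23
ee_pos: [497.1, 196.5, 202.5]
ee_rot: [-139.1, 90.0, -155.7]
force: [-0.8, -0.2, 0.3]
gripper_width: 90.8
t 2.23 pos [497.1 196.5 202.5] jaw 73.37 xaxis [-0. -0. -1.] j1,j6 [ 20.3 -53. ] F [-0.8 -0.2  0.3] w 90.8
```

View pics/w1.png

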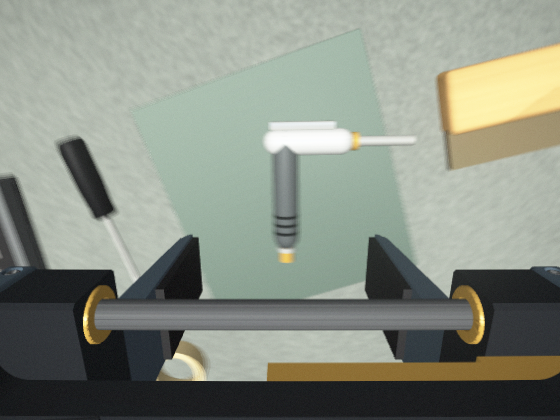

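```bash
python3 - <<'E'
from h import *
c=load("w1.npz"); im=c['im'].astype(int); x0,y0,x1,y1=255,110,425,275
s_=im[y0:y1,x0:x1]
for nm,m in (("white",s_.min(2)>185),("grip",(s_[:,:,1]-s_[:,:,0]<8)&(s_.max(2)<135)),("brass",(s_[:,:,0]-s_[:,:,2]>60))):
    for s,ce,l in blobs(m,25):
        yy,xx=np.nonzero(l);P=cast(c,np.c_[xx+x0,yy+y0],16)[:,:2];w,v=np.linalg.eigh(np.cov(P.T));a=v[:,1]
        th=np.radians(73.4);M=np.array([[np.cos(th),np.sin(th)],[-np.sin(th),np.cos(th)]]);Q=(P-[497.1,196.5])@M.T
        print(nm,s,P.mean(0).round(1),"ax",np.degrees(np.arctan2(a[1],a[0])).round(1),"gunframe min",Q.min(0).round(1),"max",Q.max(0).round(1),"mid",((Q.min(0)+Q.max(0))/2).round(1))
E
```

```text
white [   8   11   90   33 2489] [451.2 236.4] ax 71.7 gunframe min [-18.6  39.7] max [69.8 70.8] mid [25.6 55.3]
white [104  26  59   8 451] [476.2 312.6] ax 73.8 gunframe min [76.6 49.7] max [134.3  56.6] mid [105.5  53.1]
white [140  41  10   8  31] [494.4 321. ] ax 45.8 gunframe min [113.7  34.8] max [123.1  41.8] mid [118.4  38.3]
white [162  58   8   7  27] [517.3 338.3] ax 103.8 gunframe min [138.   18.6] max [145.2  24.8] mid [141.6  21.7]
white [161  96   9  15  66] [562.5 331.3] ax 157.4 gunframe min [142.5 -30.9] max [151.1 -15.4] mid [146.8 -23.2]
white [ 24 139  13   4  48] [561.3 180.8] ax 71.5 gunframe min [ -3.1 -67.8] max [ 10.1 -64.2] mid [  3.5 -66. ]
grip [ 22  41  20  97 668] [518.7 197. ] ax 158.4 gunframe min [ -5.2 -61.9] max [14.3 41.7] mid [  4.6 -10.1]
grip [20 68  6 19 44] [491.  193.6] ax 168.4 gunframe min [-6.9 -4.7] max [-1.8 14.2] mid [-4.4  4.8]
grip [112 128  34  37 772] [602.5 277.3] ax -163.7 gunframe min [ 93.8 -94.4] max [132.1 -51.4] mid [112.9 -72.9]
brass [ 97  22   8  18 108] [467.8 281.5] ax 164.1 gunframe min [69.4 43.7] max [77.  60.4] mid [73.2 52. ]
brass [ 25 143  13  10 114] [569.7 179.6] ax 64.7 gunframe min [ -2.  -79.7] max [ 11.2 -69. ] mid [  4.6 -74.3]
```

```bash
python3 -m creep '[{"translation":[0,0.1,-3.0],"delta_rot":[0,0,0]},{"translation":[0,0.1,-4.0],"delta_rot":[0,0,0]},{"translation":[0,0,-3.5],"delta_rot":[0,0,0]},{"translation":[0,0,-2.5],"delta_rot":[0,0,0]},{"translation":[0,0,-0.5],"delta_rot":[0,0,0]}]'; python3 - <<'E'
from h import *
from workcell import optics
jaw();c=optics.camera_params("wrist");im,d=optics.grab_frame("wrist")
np.savez("w2.npz",im=im,d=d,**c);cv2.imwrite("pics/w2.png",im[:,:,::-1])
E
```

```text
time_s: 2.7
ee_pos: [493.5, 195.6, 63.6]
ee_rot: [-143.0, 89.5, -160.0]
force: [0.3, -0.6, -0.0]
gripper_width: 91.4
t 2.7 pos [493.5 195.6  63.6] jaw 73.03 xaxis [-0.009 -0.003 -1.   ] j1,j6 [ 20.4 -52.7] F [ 0.3 -0.6 -0. ] w 91.4
```

View pics/w2.png

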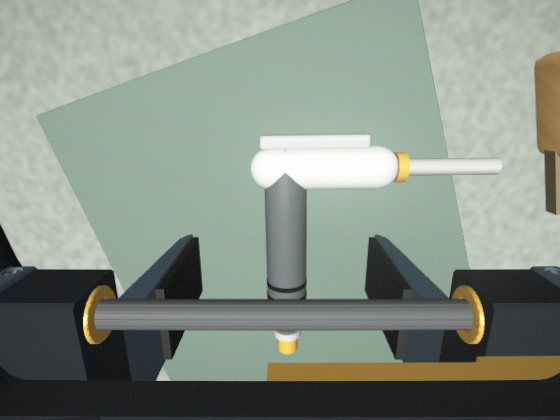

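```bash
python3 -m creep '[{"translation":[0,0,-1.8],"delta_rot":[0,0,0]},{"translation":[0,0,-1.4],"delta_rot":[0,0,0]},{"translation":[0,0,-0.9],"delta_rot":[0,0,0]},{"translation":[0,0,0],"delta_rot":[0,0,0]}]'; python3 -c "
from h import *
jaw()"
```

```text
time_s: 3.08
ee_pos: [496.7, 196.7, 26.8]
ee_rot: [-147.2, 90.0, -164.1]
force: [-1.0, -0.4, -0.7]
gripper_width: 91.4
t 3.08 pos [496.7 196.7  26.8] jaw 73.03 xaxis [-0.001 -0.    -1.   ] j1,j6 [ 20.4 -52.7] F [-1.  -0.4 -0.7] w 91.4
```

```bash
python3 -m creep '[{"translation":[0,0.1,-0.6],"delta_rot":[0,0,0]},{"translation":[0,0,0],"delta_rot":[0,0,0]}]' && python3 -m creep '[{"translation":[0,0,0],"delta_rot":[0,0,0]},{"translation":[0,0,0],"delta_rot":[0,0,0]},{"translation":[0,0,0],"delta_rot":[0,0,0]},{"translation":[0,0,0],"delta_rot":[0,0,0]},{"translation":[0,0,0],"delta_rot":[0,0,0]}]' -1 40; python3 -c "
from h import *
jaw()"
```

```text
time_s: 3.25
ee_pos: [497.3, 198.1, 21.4]
ee_rot: [43.7, 89.9, 26.7]
force: [-0.0, 0.1, -0.5]
gripper_width: 91.0
time_s: 3.67
ee_pos: [497.0, 198.0, 21.3]
ee_rot: [43.6, 90.0, 26.7]
force: [-0.8, 0.8, 0.3]
gripper_width: 60.8
t 3.67 pos [497.  198.   21.3] jaw 73.05 xaxis [ 0.001  0.    -1.   ] j1,j6 [ 20.5 -52.6] F [-0.8  0.8  0.3] w 60.8
```

```bash
for i in 1 ; do python3 -m creep '[{"translation":[0,0,0],"delta_rot":[0,0,0]},{"translation":[0,0,0],"delta_rot":[0,0,0]},{"translation":[0,0,0],"delta_rot":[0,0,0]},{"translation":[0,0,0],"delta_rot":[0,0,0]},{"translation":[0,0,0],"delta_rot":[0,0,0]}]'; python3 -m creep '[{"translation":[0,0,0],"delta_rot":[0,0,0]},{"translation":[0,0,0],"delta_rot":[0,0,0]},{"translation":[0,0,0],"delta_rot":[0,0,0]},{"translation":[0,0,0],"delta_rot":[0,0,0]}]'; done
```

```text
time_s: 4.08
ee_pos: [496.7, 197.7, 20.9]
ee_rot: [-111.4, 90.0, -128.4]
force: [0.2, -2.6, 0.9]
gripper_width: 27.2
time_s: 4.42
ee_pos: [496.6, 197.6, 20.9]
ee_rot: [-122.6, 90.0, -139.5]
force: [-0.1, -1.1, 0.2]
gripper_width: 25.2
```

```bash
python3 -m creep '[{"translation":[0,0,1],"delta_rot":[0,0,0]},{"translation":[0,0,2],"delta_rot":[0,0,0]},{"translation":[0,0,3],"delta_rot":[0,0,0]},{"translation":[0,0,3],"delta_rot":[0,0,0]},{"translation":[0,0,1],"delta_rot":[0,0,0]}]'; python3 - <<'E'
from h import *
from workcell import optics
jaw()
for n in("wrist","top"):
    c=optics.camera_params(n);im,d=optics.grab_frame(n)
    np.savez(n+"3.npz",im=im,d=d,**c);cv2.imwrite(f"pics/{n}3.png",im[:,:,::-1])
E
```

```text
time_s: 4.83
ee_pos: [499.0, 199.0, 125.1]
ee_rot: [41.3, 89.6, 24.3]
force: [2.1, -0.5, -3.4]
gripper_width: 25.4
t 4.83 pos [499.  199.  125.1] jaw 73.05 xaxis [ 0.007  0.003 -1.   ] j1,j6 [ 20.5 -52.6] F [ 2.1 -0.5 -3.4] w 25.4
```

View pics/wrist3.png

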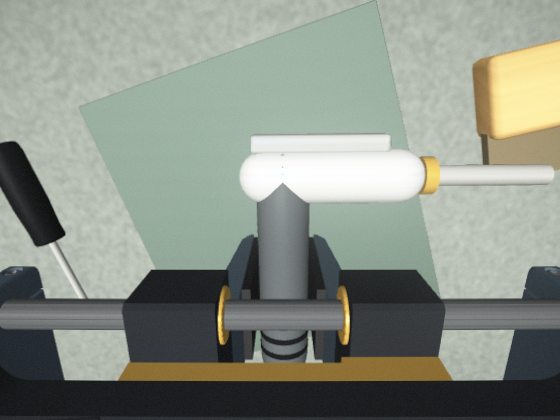

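View pics/top3.png

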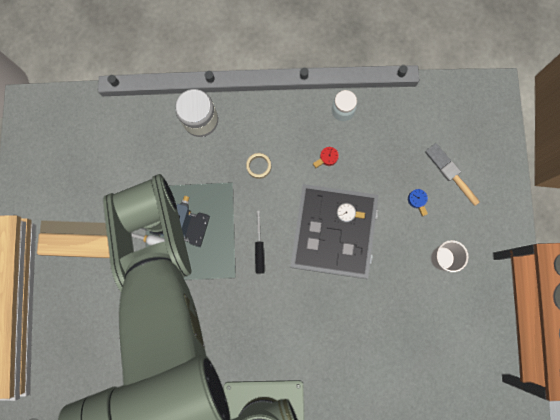

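```bash
python3 - <<'E'
from h import *
c=load("wrist3.npz"); im=c['im'].astype(int); T=np.array([499.0,199.0,125.1]);z=T[2]-4.9
th=np.radians(73.05);M=np.array([[np.cos(th),np.sin(th)],[-np.sin(th),np.cos(th)]])
def g(m,x0,y0,nm):
    for s,ce,l in blobs(m,40):
        yy,xx=np.nonzero(l);P=cast(c,np.c_[xx+x0,yy+y0],z);Q=(P[:,:2]-T[:2])@M.T
        A=np.polyfit(*( (Q[:,0],Q[:,1]) ),1)[0]
        print(nm,s,"min",Q.min(0).round(1),"max",Q.max(0).round(1),"mean",Q.mean(0).round(1),"slope",np.degrees(A).round(2))
x0,y0,x1,y1=230,125,470,210;s_=im[y0:y1,x0:x1]
g((s_.min(2)>190),x0,y0,"white");g(s_[:,:,0]-s_[:,:,2]>60,x0,y0,"brass")
x0,y0,x1,y1=442,155,556,190;s_=im[y0:y1,x0:x1];g(s_.min(2)>200,x0,y0,"nozzle")
# grip edges rows 210..230
for r in(205,212,220,228):
    row=im[r,235:335].max(1); gr=np.abs(np.diff(row)); print(r,np.array([i+235 for i in np.nonzero(gr>18)[0]]))
d=c['d'];print(d[175,300],d[175,380],d[250,283],d[215,283])
print(proj(c,[T+[0,0,-4.9]]))
E
```

```text
white [    9    10   186    67 10620] min [-19.8  38.3] max [69.4 70.2] mean [24.5 54.5] slope -2.38
white [210  42  30  16 465] min [76.8 47.9] max [91.8 55.2] mean [84.2 51.7] slope -1.0
brass [190  32  20  37 536] min [66.5 42.4] max [77.1 60. ] mean [72.7 51.4] slope -26.7
nozzle [   0   13  112   14 1423] min [77.7 48.4] max [132.9  54.9] mean [104.4  51.9] slope 0.42
205 [256 308 309]
212 [256 308 309]
220 [256 257 308 309]
228 [256 257 307 308 309]
150.05247 151.37404 160.55042 155.07623
[[280.25396049 271.47388631]]
```

```bash
python3 -m creep '[{"translation":[-0.35,-2.58,0],"delta_rot":[0,0,-0.0973]},{"translation":[-0.35,-2.58,0],"delta_rot":[0,0,-0.0973]},{"translation":[-0.35,-2.58,0],"delta_rot":[0,0,-0.0973]},{"translation":[-0.35,-2.58,0],"delta_rot":[0,0,-0.0973]},{"translation":[-0.35,-2.58,0],"delta_rot":[0,0,-0.0973]}]'; python3 -m creep '[{"translation":[-0.35,-2.58,0],"delta_rot":[0,0,-0.0973]},{"translation":[-0.35,-2.58,0],"delta_rot":[0,0,-0.0973]},{"translation":[-0.35,-2.58,0],"delta_rot":[0,0,-0.0973]},{"translation":[-0.35,-2.58,0],"delta_rot":[0,0,-0.0973]},{"translation":[-0.35,-2.58,0],"delta_rot":[0,0,-0.0973]}]'; python3 -m creep '[{"translation":[-0.35,-2.58,0],"delta_rot":[0,0,-0.0973]},{"translation":[-0.35,-2.58,0],"delta_rot":[0,0,-0.0973]},{"translation":[-0.35,-2.58,0],"delta_rot":[0,0,-0.0973]},{"translation":[-0.35,-2.58,0],"delta_rot":[0,0,-0.0973]},{"translation":[-0.35,-2.58,0],"delta_rot":[0,0,-0.0973]}]';python3 -c "
from h import *
jaw()"
```

```text
time_s: 5.35
ee_pos: [477.4, 67.8, 118.7]
ee_rot: [-130.1, 89.8, -175.2]
force: [0.2, -0.7, -3.4]
gripper_width: 25.2
time_s: 5.77
ee_pos: [459.9, -61.0, 118.9]
ee_rot: [-118.0, 89.8, 169.0]
force: [0.1, -0.3, -3.9]
gripper_width: 25.2
time_s: 6.18
ee_pos: [442.5, -189.6, 118.8]
ee_rot: [-106.8, 89.7, 152.4]
force: [0.5, -0.3, -3.4]
gripper_width: 25.1
t 6.18 pos [ 442.5 -189.6  118.8] jaw -10.86 xaxis [-0.004  0.002 -1.   ] j1,j6 [-24.6 -13.7] F [ 0.5 -0.3 -3.4] w 25.1
```

```bash
python3 -m creep '[{"translation":[0.4,0.05,-1.5],"delta_rot":[0,0,0.005]},{"translation":[0,0,-2],"delta_rot":[0,0,0]},{"translation":[0,0,-1.5],"delta_rot":[0,0,0]},{"translation":[0,0,-0.3],"delta_rot":[0,0,0]},{"translation":[0,0,0],"delta_rot":[0,0,0]}]'; python3 - <<'E'
from h import *
from workcell import optics
s,R=jaw()
for n in("wrist","top","scene"):
    c=optics.camera_params(n);im,d=optics.grab_frame(n)
    np.savez(n+"4.npz",im=im,d=d,T=s['ee_pos'],**c);cv2.imwrite(f"pics/{n}4.png",im[:,:,::-1])
jaw()
im=cv2.imread("pics/scene4.png");cv2.imwrite("pics/scene4c.png",cv2.resize(im[130:270,140:300],None,fx=4,fy=4,interpolation=cv2.INTER_CUBIC))
im=cv2.imread("pics/top4.png");cv2.imwrite("pics/top4c.png",cv2.resize(im[170:290,270:400],None,fx=4,fy=4,interpolation=cv2.INTER_CUBIC))
E
```

```text
time_s: 6.6
ee_pos: [446.4, -187.7, 65.6]
ee_rot: [-105.0, 89.7, 154.7]
force: [-1.3, 0.1, -4.1]
gripper_width: 24.9
t 6.6 pos [ 446.4 -187.7   65.6] jaw -10.29 xaxis [-0.005  0.003 -1.   ] j1,j6 [-24.2 -13.9] F [-1.3  0.1 -4.1] w 24.9
t 6.75 pos [ 448.7 -188.6   68.3] jaw -10.27 xaxis [ 0.001 -0.    -1.   ] j1,j6 [-24.2 -13.9] F [ 0.8 -0.6 -3.2] w 25.3
```

View pics/wrist4.png

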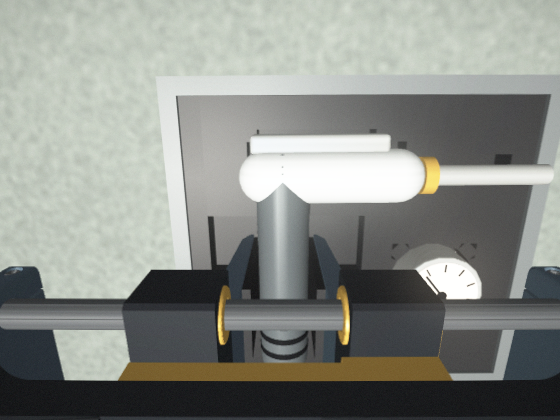

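View pics/scene4c.png

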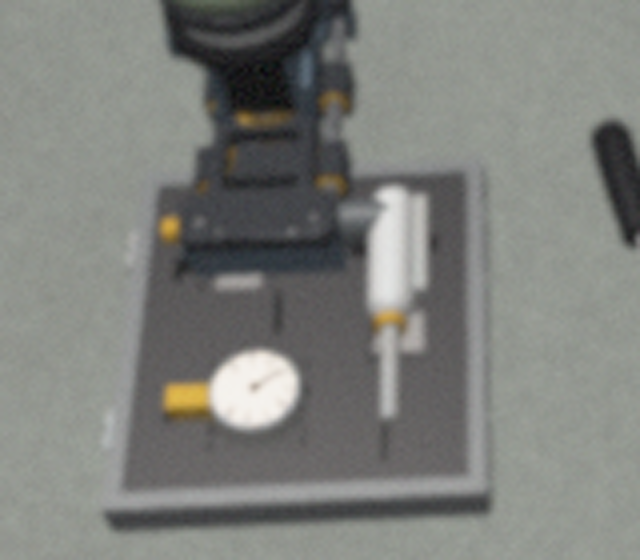

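View pics/top4c.png

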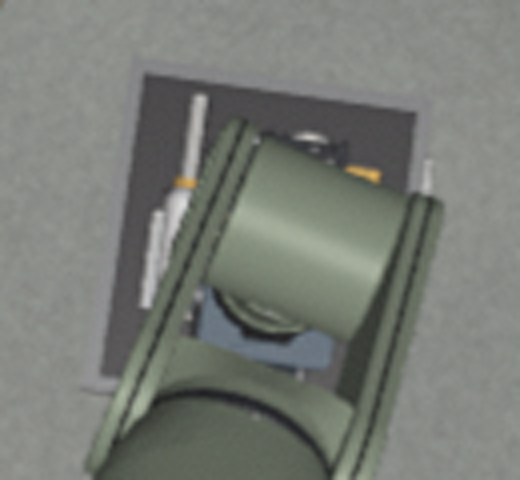

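```bash
python3 - <<'E'
from h import *
T=np.array([448.6,-188.5,68.2]);z=63.3
def ana(n,box,T,z,jaw=-10.28):
    c=load(n+"4.npz"); im=c['im'].astype(int);x0,y0,x1,y1=box;s_=im[y0:y1,x0:x1]
    th=np.radians(jaw);M=np.array([[np.cos(th),np.sin(th)],[-np.sin(th),np.cos(th)]])
    for nm,m in (("white",s_.min(2)>165),("brass",s_[:,:,0]-s_[:,:,2]>50)):
        for s,ce,l in blobs(m,10):
            yy,xx=np.nonzero(l);P=cast(c,np.c_[xx+x0,yy+y0],z)[:,:2];Q=(P-T[:2])@M.T
            w,v=np.linalg.eigh(np.cov(Q.T));a=v[:,1]
            print(n,nm,s[4],"min",Q.min(0).round(1),"max",Q.max(0).round(1),"mean",Q.mean(0).round(1),"ax",np.degrees(np.arctan2(a[1],a[0])).round(1))
ana("scene",(228,176,250,236),T,z)
ana("top",(302,190,324,250),T,z)
T=np.array([446.6,-187.8,65.8]);ana("wrist",(230,125,556,210),T,T[2]-4.9)
E
```

```text
scene white 337 min [-22.8  38.9] max [56.5 67.6] mean [18.3 53.3] ax 177.2
scene white 41 min [71.8 48.7] max [121.2  51.9] mean [97.3 50.3] ax -178.8
scene brass 21 min [61.3 42. ] max [68.9 57.1] mean [64.7 49.9] ax 94.1
top white 31 min [74.2 49.5] max [124.9  53.3] mean [100.6  51.4] ax -179.8
top white 38 min [25.4 50.5] max [60.8 60. ] mean [46.8 55.9] ax 171.4
top white 53 min [-14.9  63.4] max [45.6 69.1] mean [16.1 66.2] ax -180.0
top brass 11 min [65.2 47.3] max [70.8 57.9] mean [67.6 52.9] ax 94.0
wrist white 3145 min [74.9 36.1] max [135.   76.6] mean [111.   52.5] ax 177.5
wrist white 12034 min [-26.2  35.7] max [67.8 74.7] mean [19.2 55.5] ax 177.8
wrist brass 570 min [64.2 44.1] max [75.1 61.6] mean [70.7 52.9] ax 96.1
```

```bash
python3 -m creep '[{"translation":[-0.15,0,-1.2],"delta_rot":[0,0,0]},{"translation":[0,0,-0.8],"delta_rot":[0,0,-0.003]},{"translation":[0,0,0],"delta_rot":[0,0,0]},{"translation":[0,0,0],"delta_rot":[0,0,0]},{"translation":[0,0,0],"delta_rot":[0,0,0]}]'; python3 - <<'E'
from h import *
from workcell import optics
s,R=jaw()
for n in("wrist","top","scene"):
    c=optics.camera_params(n);im,d=optics.grab_frame(n)
    np.savez(n+"5.npz",im=im,d=d,T=s['ee_pos'],**c);cv2.imwrite(f"pics/{n}5.png",im[:,:,::-1])
jaw()
im=cv2.imread("pics/scene5.png");cv2.imwrite("pics/scene5c.png",cv2.resize(im[130:270,140:300],None,fx=4,fy=4,interpolation=cv2.INTER_CUBIC))
E
```

```text
time_s: 7.17
ee_pos: [447.3, -188.7, 48.5]
ee_rot: [78.9, 89.9, -21.5]
force: [-0.7, 0.0, -2.7]
gripper_width: 25.5
t 7.17 pos [ 447.3 -188.7   48.5] jaw -10.45 xaxis [ 0.001 -0.    -1.   ] j1,j6 [-24.2 -13.8] F [-0.7  0.  -2.7] w 25.5
t 7.32 pos [ 447.3 -188.8   48.5] jaw -10.45 xaxis [ 0.001 -0.001 -1.   ] j1,j6 [-24.2 -13.8] F [ 0.2 -0.2 -4.6] w 25.2
```

View pics/wrist5.png

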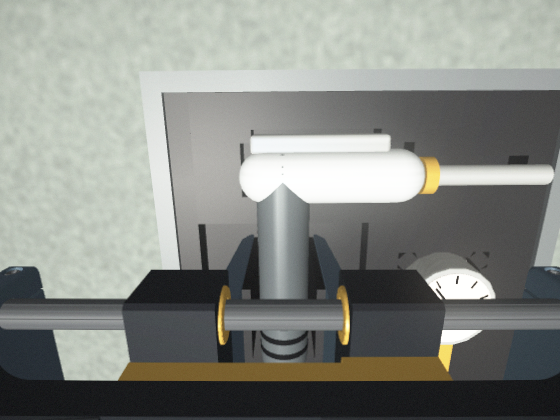

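View pics/scene5c.png

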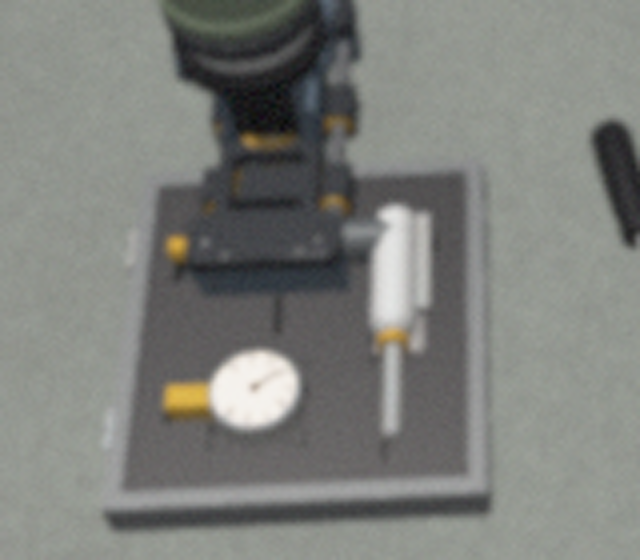

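```bash
python3 - <<'E'
from h import *
T=np.array([447.3,-188.75,48.5])
th=np.radians(-10.45);M=np.array([[np.cos(th),np.sin(th)],[-np.sin(th),np.cos(th)]])
def ana(n,box,z):
    c=load(n+"5.npz"); im=c['im'].astype(int);x0,y0,x1,y1=box;s_=im[y0:y1,x0:x1]
    for nm,m in (("white",s_.min(2)>165),("brass",s_[:,:,0]-s_[:,:,2]>50)):
        for s,ce,l in blobs(m,10):
            yy,xx=np.nonzero(l);P=cast(c,np.c_[xx+x0,yy+y0],z)[:,:2];Q=(P-T[:2])@M.T
            w,v=np.linalg.eigh(np.cov(Q.T));a=v[:,1]
            print(n,nm,s[4],"min",Q.min(0).round(1),"max",Q.max(0).round(1),"mean",Q.mean(0).round(1),"ax",np.degrees(np.arctan2(a[1],a[0])).round(1))
ana("scene",(228,176,250,242),43.6)
ana("top",(302,185,324,250),43.6)
c=load("wrist5.npz")
def q(px,z): return ((cast(c,px,z)[:,:2]-T[:2])@M.T).round(1)
h=np.array([446.7,-188.2]);print("home in tool",((h-T[:2])@M.T).round(1))
ims=c['im'];cv2.imwrite("pics/wrist5c.png",cv2.resize(ims[60:290,140:545,::-1],None,fx=1.95,fy=1.95,interpolation=cv2.INTER_CUBIC))
print(q([[199,240],[207,240],[361,240],[368,240],[203,225],[364,223]],24))
E
```

```text
scene white 323 min [-22.3  38.7] max [57.7 68.4] mean [19.2 52.8] ax 176.6
scene white 40 min [73.2 49.2] max [120.8  52.6] mean [97.2 50.9] ax -178.5
scene brass 23 min [60.1 42.4] max [68.4 57.9] mean [64.2 50.6] ax 84.4
top white 29 min [75.7 49.3] max [124.5  53.2] mean [100.8  51.2] ax -179.8
top white 38 min [26.2 50.3] max [62.2 59.8] mean [47.9 55.7] ax 171.6
top white 51 min [-12.1  62.9] max [46.7 69. ] mean [18.2 66. ] ax -179.7
top brass 13 min [66.6 47. ] max [72.7 58.2] mean [69.5 53.1] ax 87.5
home in tool [-0.7  0.4]
[[-47.9  11.4]
 [-43.3  11.4]
 [ 44.7  11.5]
 [ 48.7  11.5]
 [-45.   20.5]
 [ 45.7  21.8]]
```

View pics/wrist5c.png

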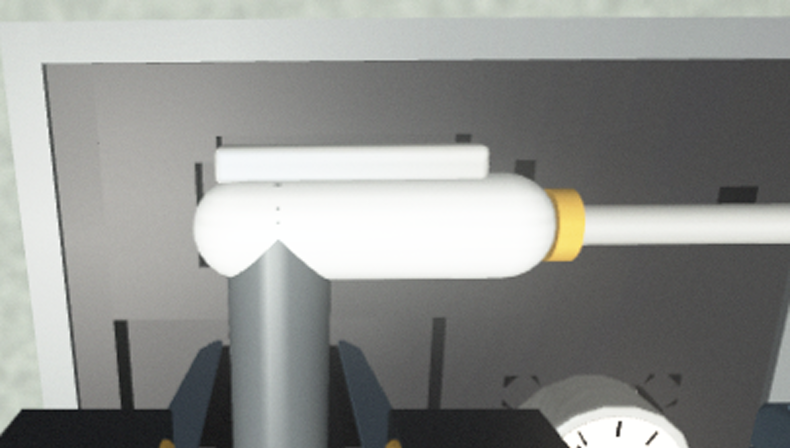

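```bash
python3 -m creep '[{"translation":[-0.08,-0.05,-0.4],"delta_rot":[0,0,-0.002]},{"translation":[0,0,-0.3],"delta_rot":[0,0,0]},{"translation":[0,0,-0.15],"delta_rot":[0,0,0]},{"translation":[0,0,-0.15],"delta_rot":[0,0,0]},{"translation":[0,0,0],"delta_rot":[0,0,0]}]'; python3 - <<'E'
from h import *
jaw()
E
```

```text
time_s: 7.73
ee_pos: [445.8, -189.0, 37.6]
ee_rot: [-105.9, 90.0, 153.6]
force: [-0.8, -0.4, -3.5]
gripper_width: 25.2
t 7.73 pos [ 445.8 -189.    37.6] jaw -10.57 xaxis [-0.001  0.    -1.   ] j1,j6 [-24.3 -13.8] F [-0.8 -0.4 -3.5] w 25.2
```

```bash
python3 -m creep '[{"translation":[0,0,-0.15],"delta_rot":[0,0,0]},{"translation":[0,0,-0.1],"delta_rot":[0,0,0]},{"translation":[0,0,0],"delta_rot":[0,0,0]},{"translation":[0,0,0],"delta_rot":[0,0,0]}]'; python3 - <<'E'
from h import *
from workcell import optics
s,R=jaw()
for n in("wrist","scene"):
    c=optics.camera_params(n);im,d=optics.grab_frame(n)
    np.savez(n+"6.npz",im=im,d=d,T=s['ee_pos'],**c);cv2.imwrite(f"pics/{n}6.png",im[:,:,::-1])
im=cv2.imread("pics/wrist6.png");cv2.imwrite("pics/wrist6c.png",cv2.resize(im[60:290,140:545],None,fx=1.95,fy=1.95,interpolation=cv2.INTER_CUBIC))
E
```

```text
time_s: 8.07
ee_pos: [446.0, -189.1, 35.4]
ee_rot: [132.5, 90.0, 31.9]
force: [0.3, 0.3, -4.2]
gripper_width: 25.6
t 8.07 pos [ 446.  -189.1   35.4] jaw -10.57 xaxis [ 0.  0. -1.] j1,j6 [-24.3 -13.8] F [ 0.3  0.3 -4.2] w 25.6
```

View pics/wrist6c.png

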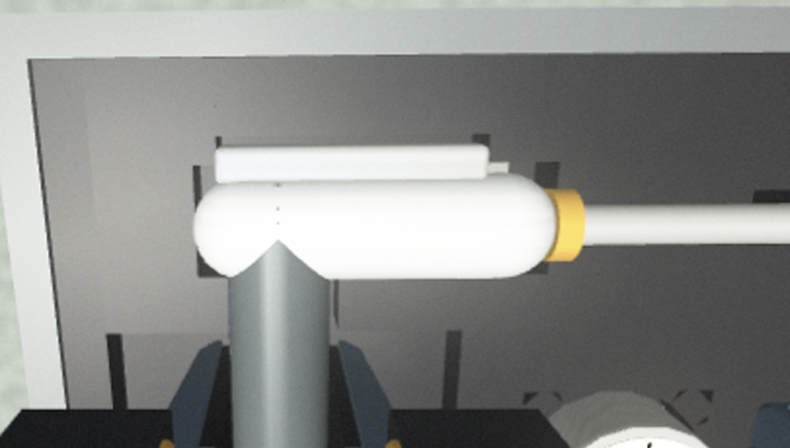

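```bash
python3 -m creep '[{"translation":[0,0,-0.05],"delta_rot":[0,0,0]},{"translation":[0,0,0],"delta_rot":[0,0,0]}]'; python3 -m creep '[{"translation":[0,0,0],"delta_rot":[0,0,0]},{"translation":[0,0,0],"delta_rot":[0,0,0]},{"translation":[0,0,0],"delta_rot":[0,0,0]},{"translation":[0,0,0],"delta_rot":[0,0,0]}]' 0
```

```text
time_s: 8.33
ee_pos: [446.1, -189.2, 35.0]
ee_rot: [77.8, 90.0, -22.8]
force: [-0.6, -0.6, -2.9]
gripper_width: 25.4
time_s: 8.67
ee_pos: [446.4, -189.3, 35.3]
ee_rot: [79.1, 89.9, -21.5]
force: [0.5, -0.0, -0.1]
gripper_width: 45.7
```

Released cleanly. Raise and look.

```bash
python3 -m creep '[{"translation":[0,0,1],"delta_rot":[0,0,0]},{"translation":[0,0,2.5],"delta_rot":[0,0,0]},{"translation":[0,0,2.5],"delta_rot":[0,0,0]},{"translation":[0,0,1],"delta_rot":[0,0,0]},{"translation":[0,0,0],"delta_rot":[0,0,0]}]' -1; python3 - <<'E'
from h import *
from workcell import optics
s,R=jaw()
for n in("wrist","scene"):
    c=optics.camera_params(n);im,d=optics.grab_frame(n)
    np.savez(n+"7.npz",im=im,d=d,T=s['ee_pos'],**c);cv2.imwrite(f"pics/{n}7.png",im[:,:,::-1])
im=cv2.imread("pics/scene7.png");cv2.imwrite("pics/scene7c.png",cv2.resize(im[130:270,140:300],None,fx=4,fy=4,interpolation=cv2.INTER_CUBIC))
E
```

```text
time_s: 9.08
ee_pos: [447.9, -189.9, 107.6]
ee_rot: [76.9, 89.6, -23.7]
force: [-0.9, -0.5, 0.4]
gripper_width: 14.9
t 9.08 pos [ 447.9 -189.9  107.6] jaw -10.57 xaxis [ 0.006 -0.003 -1.   ] j1,j6 [-24.3 -13.8] F [-0.9 -0.5  0.4] w 14.9
```

View pics/wrist7.png

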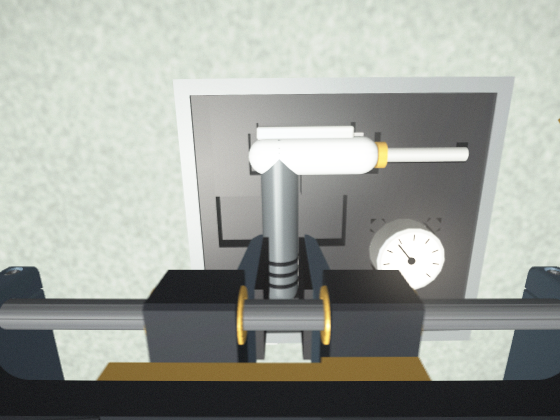

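View pics/scene7c.png

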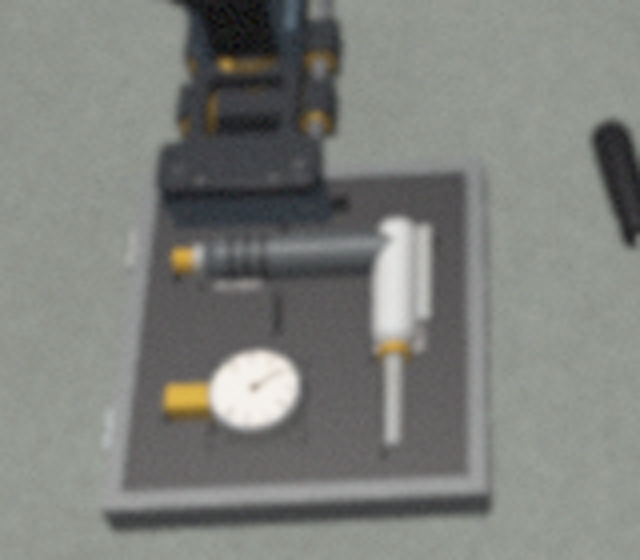

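```bash
python3 -m creep '[{"translation":[1.1,1.5,0],"delta_rot":[0,0,0]},{"translation":[1.0,1.6,-1.0],"delta_rot":[0,0,0]},{"translation":[1.0,1.5,-1.5],"delta_rot":[0,0,0]},{"translation":[0,0,-1.5],"delta_rot":[0,0,0]},{"translation":[0,0,0],"delta_rot":[0,0,0]}]'; python3 -c "
from h import *
jaw()"
```

```text
time_s: 9.6
ee_pos: [474.6, -141.5, 61.3]
ee_rot: [-97.3, 89.5, 162.2]
force: [-1.3, -0.1, -0.5]
gripper_width: 0.1
t 9.6 pos [ 474.6 -141.5   61.3] jaw -10.48 xaxis [-0.008  0.002 -1.   ] j1,j6 [-17.9  -7.5] F [-1.3 -0.1 -0.5] w 0.1
```

```bash
python3 -m creep '[{"translation":[0,0,-0.4],"delta_rot":[0,0,0]},{"translation":[0,0,-0.2],"delta_rot":[0,0,0]},{"translation":[0,0,0],"delta_rot":[0,0,0]}]'; python3 -m creep '[{"translation":[0,0,-0.2],"delta_rot":[0,0,0]},{"translation":[0,0,0],"delta_rot":[0,0,0]}]';python3 -c "
from h import *
jaw()"
```

```text
time_s: 9.85
ee_pos: [476.7, -143.4, 58.8]
ee_rot: [-87.9, 90.0, 171.5]
force: [0.1, -0.1, 0.2]
gripper_width: 0.3
time_s: 10.02
ee_pos: [477.3, -143.6, 57.3]
ee_rot: [81.0, 89.9, -19.6]
force: [0.0, -0.9, -0.8]
gripper_width: 0.4
t 10.02 pos [ 477.3 -143.6   57.3] jaw -10.61 xaxis [ 0.001 -0.    -1.   ] j1,j6 [-18.1  -7.5] F [ 0.  -0.9 -0.8] w 0.4
```

```bash
python3 -m creep '[{"translation":[0,0,-0.15],"delta_rot":[0,0,0]},{"translation":[0,0,-0.1],"delta_rot":[0,0,0]}]';python3 -m creep '[{"translation":[0,0,-0.15],"delta_rot":[0,0,0]},{"translation":[0,0,0],"delta_rot":[0,0,0]}]';python3 -m creep '[{"translation":[0,0,-0.15],"delta_rot":[0,0,0]},{"translation":[0,0,0],"delta_rot":[0,0,0]}]'
```

```text
time_s: 10.18
ee_pos: [477.5, -143.2, 55.6]
ee_rot: [100.0, 89.9, -0.6]
force: [-1.8, 2.0, 7.3]
gripper_width: 0.6
time_s: 10.35
ee_pos: [477.5, -142.8, 54.1]
ee_rot: [119.0, 89.9, 18.4]
force: [-0.8, 3.4, 6.4]
gripper_width: 0.4
time_s: 10.52
ee_pos: [477.6, -142.5, 52.6]
ee_rot: [129.2, 89.9, 28.6]
force: [-0.7, 4.8, 6.5]
gripper_width: 0.7
```

```bash
python3 -m creep '[{"translation":[0,0,2.5],"delta_rot":[0,0,0]},{"translation":[-1.3,-3,0],"delta_rot":[0,0,0]},{"translation":[-1.3,-3,0],"delta_rot":[0,0,0]},{"translation":[-1.3,-2.9,0],"delta_rot":[0,0,0]},{"translation":[0,0,-0.8],"delta_rot":[0,0,0]}]'; python3 - <<'E'
from h import *
from workcell import optics
s,R=jaw()
for n in("wrist","scene"):
    c=optics.camera_params(n);im,d=optics.grab_frame(n)
    np.savez(n+"8.npz",im=im,d=d,T=s['ee_pos'],**c);cv2.imwrite(f"pics/{n}8.png",im[:,:,::-1])
jaw()
im=cv2.imread("pics/wrist8.png");cv2.imwrite("pics/wrist8c.png",cv2.resize(im[60:290,140:545],None,fx=1.95,fy=1.95,interpolation=cv2.INTER_CUBIC))
E
```

```text
time_s: 10.93
ee_pos: [437.6, -236.5, 70.0]
ee_rot: [52.5, 89.7, -48.3]
force: [1.0, -0.1, -0.8]
gripper_width: 0.6
t 10.93 pos [ 437.6 -236.5   70. ] jaw -10.78 xaxis [ 0.003 -0.004 -1.   ] j1,j6 [-29.7 -18.8] F [ 1.  -0.1 -0.8] w 0.6
t 11.03 pos [ 437.  -232.5   67.9] jaw -10.73 xaxis [-0.001  0.001 -1.   ] j1,j6 [-29.4 -18.6] F [-0.2  0.8 -0.5] w 0.5
```

View pics/wrist8.png

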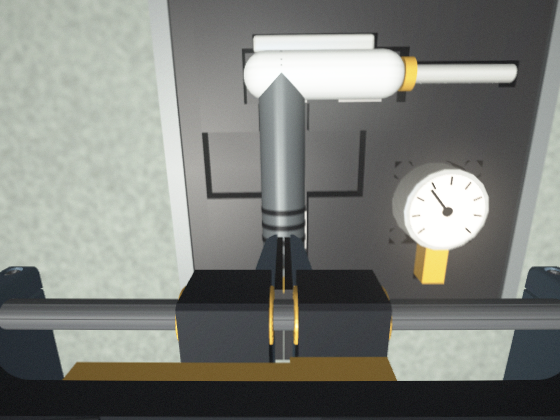

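```bash
python3 -m creep '[{"translation":[0.1,0.05,-0.5],"delta_rot":[0,0,0]},{"translation":[0,0,-0.4],"delta_rot":[0,0,0]},{"translation":[0,0,-0.1],"delta_rot":[0,0,0]},{"translation":[0,0,0],"delta_rot":[0,0,0]}]'; python3 -m creep '[{"translation":[0,0,-0.2],"delta_rot":[0,0,0]},{"translation":[0,0,-0.1],"delta_rot":[0,0,0]},{"translation":[0,0,0],"delta_rot":[0,0,0]}]'; python3 -m creep '[{"translation":[0,0,-0.15],"delta_rot":[0,0,0]},{"translation":[0,0,-0.15],"delta_rot":[0,0,0]},{"translation":[0,0,0],"delta_rot":[0,0,0]}]'
```

```text
time_s: 11.37
ee_pos: [439.2, -230.7, 58.1]
ee_rot: [-118.6, 90.0, 141.0]
force: [0.1, 0.0, -0.4]
gripper_width: 0.3
time_s: 11.62
ee_pos: [439.2, -231.5, 55.6]
ee_rot: [73.2, 90.0, -27.3]
force: [-0.6, 0.6, 2.7]
gripper_width: 0.3
time_s: 11.87
ee_pos: [439.1, -232.1, 52.6]
ee_rot: [37.9, 89.9, -62.7]
force: [-0.9, -2.5, 2.8]
gripper_width: 0.4
```

```bash
python3 -m creep '[{"translation":[0,0,-0.15],"delta_rot":[0,0,0]},{"translation":[0,0,-0.15],"delta_rot":[0,0,0]},{"translation":[0,0,0],"delta_rot":[0,0,0]}]'; python3 -m creep '[{"translation":[0,0,-0.15],"delta_rot":[0,0,0]},{"translation":[0,0,0],"delta_rot":[0,0,0]}]'; python3 - <<'E'
from h import *
from workcell import optics
s,R=jaw()
for n in("wrist","scene"):
    c=optics.camera_params(n);im,d=optics.grab_frame(n)
    np.savez(n+"9.npz",im=im,d=d,T=s['ee_pos'],**c);cv2.imwrite(f"pics/{n}9.png",im[:,:,::-1])
im=cv2.imread("pics/scene9.png");cv2.imwrite("pics/scene9c.png",cv2.resize(im[130:270,140:300],None,fx=4,fy=4,interpolation=cv2.INTER_CUBIC))
E
```

```text
time_s: 12.12
ee_pos: [439.3, -232.7, 49.8]
ee_rot: [36.2, 89.9, -64.3]
force: [-2.2, -3.4, 4.2]
gripper_width: 0.3
time_s: 12.28
ee_pos: [439.4, -232.9, 48.8]
ee_rot: [37.3, 89.8, -63.2]
force: [-2.9, -4.2, 8.8]
gripper_width: 0.3
t 12.28 pos [ 439.4 -232.9   48.8] jaw -10.53 xaxis [ 0.001 -0.002 -1.   ] j1,j6 [-29.2 -18.6] F [-2.9 -4.2  8.8] w 0.3
```

View pics/wrist9.png

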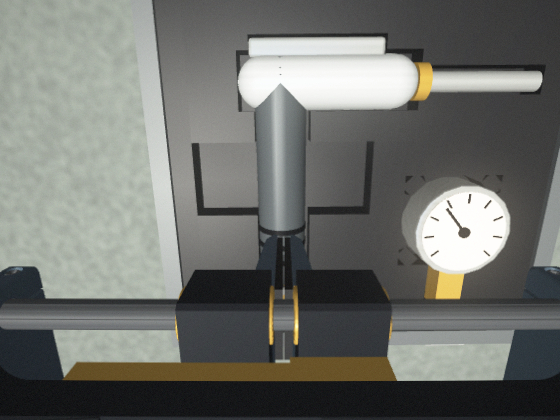

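View pics/scene9c.png

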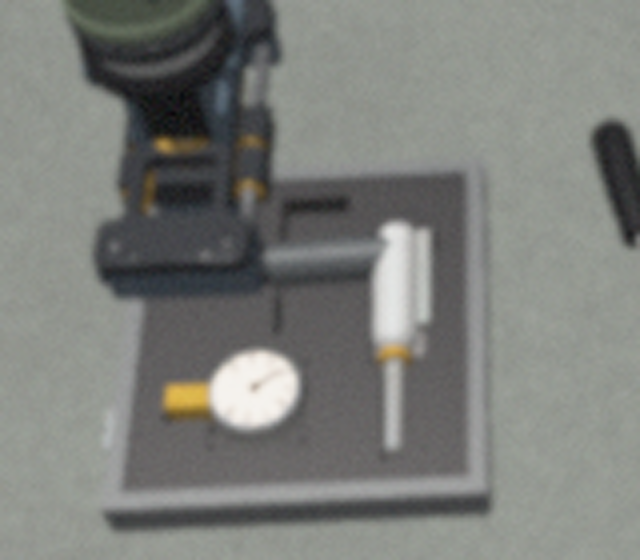

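```bash
python3 -m creep '[{"translation":[0,0,-0.1],"delta_rot":[0,0,0]},{"translation":[0,0,0],"delta_rot":[0,0,0]}]'; python3 -m creep '[{"translation":[0,0,2.3],"delta_rot":[0,0,0]},{"translation":[1.3,3,0],"delta_rot":[0,0,0]},{"translation":[1.3,3,0],"delta_rot":[0,0,0]},{"translation":[1.2,2.8,0],"delta_rot":[0,0,0]},{"translation":[0,0,0],"delta_rot":[0,0,0]}]'; python3 -m creep '[{"translation":[0,0,-0.5],"delta_rot":[0,0,0]},{"translation":[0,0,-0.4],"delta_rot":[0,0,0]},{"translation":[0,0,-0.3],"delta_rot":[0,0,0]},{"translation":[0,0,-0.1],"delta_rot":[0,0,0]},{"translation":[0,0,0],"delta_rot":[0,0,0]}]'
```

```text
time_s: 12.55
ee_pos: [439.4, -233.0, 48.6]
ee_rot: [38.7, 89.8, -61.8]
force: [-4.9, -4.4, 15.1]
gripper_width: 0.6
time_s: 12.97
ee_pos: [478.5, -139.8, 69.7]
ee_rot: [164.8, 89.9, 64.4]
force: [0.0, -0.6, 0.1]
gripper_width: 0.9
time_s: 13.38
ee_pos: [476.4, -144.2, 56.3]
ee_rot: [-97.8, 89.9, 161.6]
force: [-0.2, 1.3, 0.5]
gripper_width: 0.5
```

```bash
python3 -m creep '[{"translation":[0,0,-0.2],"delta_rot":[0,0,0]},{"translation":[0,0,-0.2],"delta_rot":[0,0,0]},{"translation":[0,0,0],"delta_rot":[0,0,0]}]'; python3 -m creep '[{"translation":[0,0,-0.15],"delta_rot":[0,0,0]},{"translation":[0,0,-0.1],"delta_rot":[0,0,0]},{"translation":[0,0,0],"delta_rot":[0,0,0]}]'; python3 -m creep '[{"translation":[0,0,-0.15],"delta_rot":[0,0,0]},{"translation":[0,0,0],"delta_rot":[0,0,0]}]'
```

```text
time_s: 13.63
ee_pos: [477.0, -143.9, 52.9]
ee_rot: [51.5, 90.0, -49.1]
force: [-0.1, -0.1, 0.1]
gripper_width: 0.2
time_s: 13.88
ee_pos: [477.2, -143.5, 51.0]
ee_rot: [115.5, 90.0, 14.9]
force: [-0.7, 1.8, 4.8]
gripper_width: 0.2
time_s: 14.05
ee_pos: [477.2, -143.2, 49.6]
ee_rot: [145.1, 89.9, 44.5]
force: [-1.3, 1.9, 5.4]
gripper_width: 0.4
```

```bash
python3 -m creep '[{"translation":[0,0,-0.15],"delta_rot":[0,0,0]},{"translation":[0,0,0],"delta_rot":[0,0,0]}]'; python3 -m creep '[{"translation":[0,0,-0.1],"delta_rot":[0,0,0]},{"translation":[0,0,0],"delta_rot":[0,0,0]}]'; python3 -m creep '[{"translation":[0,0,-0.1],"delta_rot":[0,0,0]},{"translation":[0,0,0],"delta_rot":[0,0,0]}]'
```

```text
time_s: 14.22
ee_pos: [477.2, -142.9, 48.2]
ee_rot: [162.7, 89.9, 62.0]
force: [-0.8, 3.4, 5.9]
gripper_width: 0.6
time_s: 14.38
ee_pos: [477.2, -142.8, 48.0]
ee_rot: [160.0, 89.9, 59.4]
force: [-2.8, 5.0, 13.0]
gripper_width: 0.6
time_s: 14.55
ee_pos: [477.2, -142.8, 47.8]
ee_rot: [149.0, 89.9, 48.4]
force: [-5.7, 5.0, 20.5]
gripper_width: 0.8
```

```bash
python3 -m creep '[{"translation":[0,0,0.6],"delta_rot":[0,0,0]},{"translation":[1.0,-0.3,0],"delta_rot":[0,0,0]},{"translation":[1.0,-0.15,0],"delta_rot":[0,0,0]},{"translation":[0,0,-0.25],"delta_rot":[0,0,0]},{"translation":[0,0,0],"delta_rot":[0,0,0]}]';  python3 -m creep '[{"translation":[0,0,-0.2],"delta_rot":[0,0,0]},{"translation":[0,0,0],"delta_rot":[0,0,0]}]'; python3 -m creep '[{"translation":[0,0,-0.15],"delta_rot":[0,0,0]},{"translation":[0,0,0],"delta_rot":[0,0,0]}]'
```

```text
time_s: 14.97
ee_pos: [498.0, -148.4, 48.2]
ee_rot: [81.6, 90.0, -19.0]
force: [1.0, 0.2, 2.2]
gripper_width: 0.7
time_s: 15.13
ee_pos: [498.0, -148.4, 48.0]
ee_rot: [85.7, 89.9, -14.9]
force: [-0.7, 0.8, 8.9]
gripper_width: 0.6
time_s: 15.3
ee_pos: [498.1, -148.4, 47.8]
ee_rot: [84.2, 89.8, -16.4]
force: [-3.4, 1.8, 19.3]
gripper_width: 0.3
```

```bash
python3 -m creep '[{"translation":[0,0,0.7],"delta_rot":[0,0,0]},{"translation":[-2.0,0.4,0],"delta_rot":[0,0,0]},{"translation":[-2.0,0.4,0],"delta_rot":[0,0,0]},{"translation":[0,0,-0.25],"delta_rot":[0,0,0]},{"translation":[0,0,0],"delta_rot":[0,0,0]}]';  python3 -m creep '[{"translation":[0,0,-0.2],"delta_rot":[0,0,0]},{"translation":[0,0,0],"delta_rot":[0,0,0]}]'; python3 -m creep '[{"translation":[0,0,-0.2],"delta_rot":[0,0,0]},{"translation":[0,0,0],"delta_rot":[0,0,0]}]'
```

```text
time_s: 15.72
ee_pos: [455.6, -139.7, 49.3]
ee_rot: [-97.7, 89.9, 161.7]
force: [0.8, -0.3, -0.9]
gripper_width: 0.8
time_s: 15.88
ee_pos: [457.5, -140.3, 48.2]
ee_rot: [-84.5, 90.0, 174.9]
force: [-1.4, 0.3, 4.2]
gripper_width: 0.6
time_s: 16.05
ee_pos: [457.6, -140.3, 48.0]
ee_rot: [-55.6, 90.0, -156.2]
force: [-5.9, 1.6, 22.4]
gripper_width: 0.4
```

```bash
python3 -m creep '[{"translation":[0,0,1],"delta_rot":[0,0,0]},{"translation":[-0.6,-3,0],"delta_rot":[0,0,0]},{"translation":[-0.6,-3,0],"delta_rot":[0,0,0]},{"translation":[-0.6,-3.1,0],"delta_rot":[0,0,0]},{"translation":[0,0,0],"delta_rot":[0,0,0]}]';  python3 -m creep '[{"translation":[0,0,-0.5],"delta_rot":[0,0,0]},{"translation":[0,0,-0.2],"delta_rot":[0,0,0]},{"translation":[0,0,0],"delta_rot":[0,0,0]}]'; python3 -m creep '[{"translation":[0,0,-0.2],"delta_rot":[0,0,0]},{"translation":[0,0,0],"delta_rot":[0,0,0]}]'
```

```text
time_s: 16.47
ee_pos: [440.1, -235.8, 56.1]
ee_rot: [50.1, 89.8, -50.7]
force: [0.7, 0.4, 0.3]
gripper_width: 0.1
time_s: 16.72
ee_pos: [439.2, -230.5, 48.4]
ee_rot: [-100.0, 90.0, 159.5]
force: [-0.0, -0.1, 0.7]
gripper_width: 0.3
time_s: 16.88
ee_pos: [439.4, -230.4, 48.0]
ee_rot: [24.8, 90.0, -75.6]
force: [-2.6, -0.8, 10.9]
gripper_width: 0.2
```

```bash
python3 -m creep '[{"translation":[0,0,2.2],"delta_rot":[0,0,0]},{"translation":[3.2,0,0],"delta_rot":[0,0,0]},{"translation":[3.2,0,0],"delta_rot":[0,0,0]},{"translation":[3.1,0,0],"delta_rot":[0,0,0]},{"translation":[0,0,0],"delta_rot":[0,0,0]}]';  python3 -m creep '[{"translation":[0,0,-0.6],"delta_rot":[0,0,0]},{"translation":[0,0,-0.4],"delta_rot":[0,0,0]},{"translation":[0,0,0],"delta_rot":[0,0,0]}]'; python3 - <<'E'
from h import *
jaw()
E
```

```text
time_s: 17.3
ee_pos: [540.4, -230.4, 69.2]
ee_rot: [86.2, 89.6, -14.2]
force: [0.3, -0.1, 0.2]
gripper_width: 0.4
time_s: 17.55
ee_pos: [531.7, -229.9, 57.2]
ee_rot: [-103.7, 89.7, 155.7]
force: [-0.6, 0.4, -0.4]
gripper_width: 0.5
t 17.55 pos [ 531.7 -229.9   57.2] jaw -10.55 xaxis [-0.004  0.002 -1.   ] j1,j6 [-24.5 -14. ] F [-0.6  0.4 -0.4] w 0.5
```

```bash
python3 -m creep '[{"translation":[0,0,0],"delta_rot":[0,0,0]},{"translation":[0,0,-0.2],"delta_rot":[0,0,0]},{"translation":[0,0,-0.2],"delta_rot":[0,0,0]},{"translation":[0,0,0],"delta_rot":[0,0,0]}]';  python3 -m creep '[{"translation":[0,0,-0.2],"delta_rot":[0,0,0]},{"translation":[0,0,-0.2],"delta_rot":[0,0,0]},{"translation":[0,0,0],"delta_rot":[0,0,0]}]'; python3 -m creep '[{"translation":[0,0,-0.2],"delta_rot":[0,0,0]},{"translation":[0,0,0],"delta_rot":[0,0,0]}]'
```

```text
time_s: 17.88
ee_pos: [533.7, -231.2, 55.0]
ee_rot: [110.3, 90.0, 9.7]
force: [0.1, 0.5, -0.1]
gripper_width: 0.3
time_s: 18.13
ee_pos: [533.8, -231.3, 51.3]
ee_rot: [15.7, 90.0, -84.9]
force: [-0.8, -1.0, 3.3]
gripper_width: 0.2
time_s: 18.3
ee_pos: [533.9, -231.2, 49.3]
ee_rot: [8.9, 90.0, -91.6]
force: [-0.8, 0.7, 4.6]
gripper_width: 0.7
```

```bash
python3 -m creep '[{"translation":[0,0,-0.2],"delta_rot":[0,0,0]},{"translation":[0,0,0],"delta_rot":[0,0,0]}]';  python3 -m creep '[{"translation":[0,0,-0.2],"delta_rot":[0,0,0]},{"translation":[0,0,0],"delta_rot":[0,0,0]}]'; python3 -m creep '[{"translation":[0,0,-0.15],"delta_rot":[0,0,0]},{"translation":[0,0,0],"delta_rot":[0,0,0]}]'
```

```text
time_s: 18.47
ee_pos: [533.8, -231.2, 47.1]
ee_rot: [-27.0, 90.0, -127.6]
force: [-1.5, -0.7, 3.8]
gripper_width: 0.5
time_s: 18.63
ee_pos: [533.8, -231.2, 46.3]
ee_rot: [2.2, 90.0, -98.3]
force: [-4.7, 0.3, 10.6]
gripper_width: 0.3
time_s: 18.8
ee_pos: [533.9, -231.3, 46.2]
ee_rot: [49.8, 90.0, -50.8]
force: [-5.9, 1.6, 20.4]
gripper_width: 0.5
```

```bash
python3 -m creep '[{"translation":[0,0,1],"delta_rot":[0,0,0]},{"translation":[0,0,3.5],"delta_rot":[0,0,0]},{"translation":[-0.5,0,3.8],"delta_rot":[0,0,0]},{"translation":[-1,0,3.8],"delta_rot":[0,0,0]},{"translation":[-3,0,2],"delta_rot":[0,0,0]}]'; python3 -m creep '[{"translation":[-3.5,0,1],"delta_rot":[0,0,0]},{"translation":[-3.5,0,0],"delta_rot":[0,0,0]},{"translation":[0,0,0],"delta_rot":[0,0,0]},{"translation":[0,0,0],"delta_rot":[0,0,0]}]'; python3 - <<'E'
from h import *
from workcell import optics
s,R=jaw()
for n in("wrist","scene","top"):
    c=optics.camera_params(n);im,d=optics.grab_frame(n)
    np.savez(n+"10.npz",im=im,d=d,T=s['ee_pos'],**c);cv2.imwrite(f"pics/{n}10.png",im[:,:,::-1])
im=cv2.imread("pics/scene10.png");cv2.imwrite("pics/scene10c.png",cv2.resize(im[130:270,140:320],None,fx=4,fy=4,interpolation=cv2.INTER_CUBIC))
E
```

```text
time_s: 19.22
ee_pos: [493.6, -232.3, 188.7]
ee_rot: [79.4, 89.4, -21.1]
force: [0.9, -0.5, 0.5]
gripper_width: 0.5
time_s: 19.55
ee_pos: [417.9, -231.0, 194.8]
ee_rot: [89.0, 89.9, -11.7]
force: [0.8, -0.5, -0.3]
gripper_width: 0.5
t 19.55 pos [ 417.9 -231.   194.8] jaw -10.66 xaxis [ 0.001 -0.    -1.   ] j1,j6 [-30.3 -19.7] F [ 0.8 -0.5 -0.3] w 0.5
```

View pics/wrist10.png

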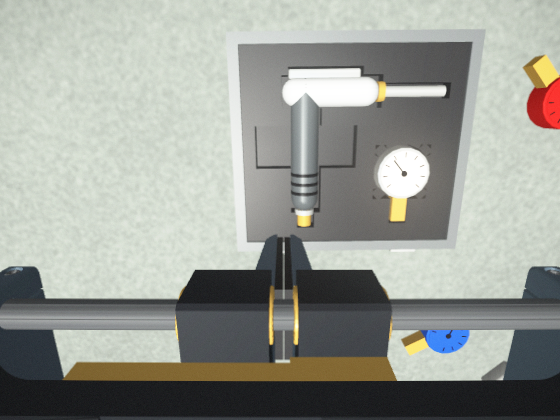

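View pics/scene10c.png

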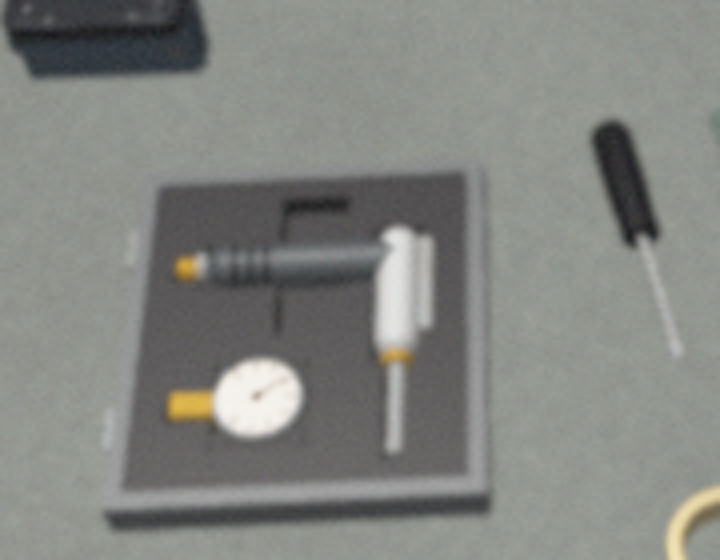

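View pics/top10.png

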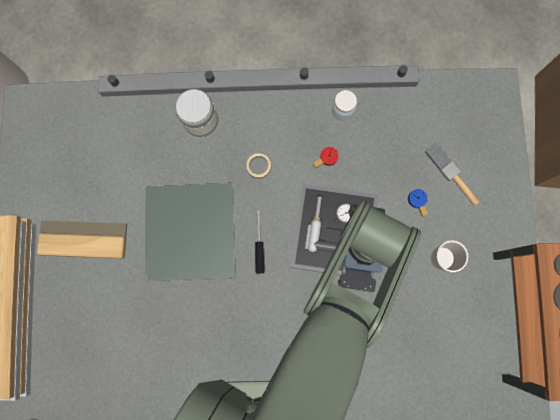

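```bash
python3 - <<'E'
from h import *
for n,pts in (("wrist",dict(barF=(365,91),barB=(297,92),grip=(304,130),gripEnd=(303,195),inlet=(304,219),noz=(430,91),lever=(330,73),dialL=(388,173),dialR=(420,173),dialU=(403,157),dialD=(403,190),foam=(270,220),foam2=(430,60),foam3=(350,215))),):
    c=load(n+"10.npz");d=c['d']
    for k,(u,v) in pts.items():
        z=np.median(d[v-1:v+2,u-1:u+2]); p=cv2.undistortPoints(np.array([[[u,v]]],float),c['mtx'],dist(c))[0,0]
        X=c['R'].T@(np.r_[p,1]*z-c['t']);print(k,X.round(1))
E
```

```text
barF [ 507.4 -147.4   34.5]
barB [ 448.3 -137.3   34.6]
grip [ 448.9 -170.7   33.8]
gripEnd [ 437.8 -230.6   34. ]
inlet [ 434.7 -256.7   28.2]
noz [ 567.8 -158.1   25.6]
lever [ 480.5 -126.5   25.8]
dialL [ 520.8 -224.7   32.3]
dialR [ 550.6 -230.1   32.9]
dialU [ 536.1 -212.1   32.7]
dialD [ 533.4 -243.9   32.4]
foam [ 400.7 -252.6   24.4]
foam2 [ 570.1 -131.8   24.1]
foam3 [ 481.2 -262.5   23.7]
```

The heights match fully home: the gun's top reads 34 mm everywhere and the gauge 32 mm. I'll hand it in.

```bash
python3 -c "
from workcell import env
print(env.job_done())"
```

```text
the job is handed in; nothing more can be done
None
```

I packed the air tool kit and handed it in after about 20 s, with the arm clear of everything.

**What I did:**
- I pinched the gun by its grip and turned it about 84° on the way to the tray. I laid it in the mouth of its pocket, let go and backed off.
- With the jaws shut I pressed the barrel part-way, then the butt down. I finished the barrel at its middle, front and rear, and pressed the butt once more.
- I then pressed the gauge home. Each final press ended firm, at 11 to 22 N.

**Last checks (wrist depth picture):**

| Point | Measured top | Fully home |
|---|---|---|
| Barrel, front and rear | 34.5 and 34.6 mm | 34 mm |
| Grip, middle and end | 33.8 and 34.0 mm | 34 mm |
| Gauge dial, four points | 32.3 to 32.9 mm | 32 mm |
| Foam | 24 mm | 24 mm |

In the top picture the screwdriver and tape look unmoved.

**Disagreements:** While the gun was in the hand, the scene camera placed its ring about 5 mm further back than the top camera did. I did not resolve this, and went by the wrist and top views. The wrist force read only about 3 to 7 N while the tongues were giving way, lower than I expected, but the final stops and depth readings showed them fully down.

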